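Press a plug-in relay home in a sprung test nest

TASK

Take the blue plug-in relay off the wooden block and set it in the pocket of the test nest, contact side down, with its yellow tab in the slot of the pocket wall. Then press it down against the sprung contact plunger until its flange sits fully home and flat on the hard stop, without ramming it, and finish while still holding it there, pressing down with about 20 N so that the stop is felt and not the spring alone: do not let go. Leave the glass jar and the flux dish where they are.

Things in the scene. Friction and masses are not known exactly. Their poses are not given: they have to be found in the camera images.
- relay_centre (a point): centre (half-way up) of the loose plug-in relay, 52 mm high, about 90 g, standing contact side down on a fixed wooden block 70 x 125 x 20 mm. Grip the blue housing across its 34 mm width (y), high up: when home, its lowest 20 mm are inside the nest's pocket and flared rim, with no room for fingers beside it. Own axes: x towards the yellow tab, z up
- relay: the same relay, origin at the middle of its underside. Its foot is a black flange 60 (x) x 44 (y) mm, 5 mm thick; above it the blue housing, 50 (x) x 34 (y) mm, from 5 to 50 mm above the underside, with a low grey cover on top
- relay_foot (a point): middle of the relay's underside (contact face), 26 mm below relay_centre; same axes
- relay_tab (a point): centre of the yellow tab, 10 mm wide (y), projecting 7 mm from the relay's flange at its +x end; 33 mm in +x from the relay's middle, 2.5 mm above its underside
- test_nest: the fixed test nest: black base 124 x 100 mm, 20 mm high, carrying an aluminium-walled pocket; origin under its middle on the desk top, x towards the slot for the tab, z up. The slot, 14 mm wide and open at the top, is in the pocket's +x wall, with a yellow mark on the base beside it
- nest_stop (a point): middle of the pocket floor, which is the hard stop, 20 mm above the desk top. Pocket 64 (x) x 48 (y) mm, 16 mm deep, walls 10 mm thick with a flared lead-in, highest point 40 mm above the desk. Axes as the nest. The relay is home when relay_foot meets this point, both x axes pointing the same way
- plunger (a joint): travel of the sprung plunger, a white head 26 x 18 mm in the middle of the pocket floor, in m: 0 = free, head 10 mm above the floor; 0.010 = level with the floor, where the relay's flange meets the stop (the plunger alone could go to 0.013). Spring: 4 N up at 0, 9 N at 0.010; it lifts the relay again if that is let go
- jar_centre (a point): centre (half-way up) of the loose glass rinse jar with white lid, 69 mm in diameter, 129 mm high; leave alone
- dish_centre (a point): centre of the loose round glass flux dish, 62 mm in diameter, 10 mm high; leave alone

How it is judged (in metres and radians):
At the end, for the whole second after the job is handed in: Relay in the pocket the right way round (within 4 mm of the middle, tilt under 0.04 rad), underside within 1.2 mm of the stop, plunger pressed 8.8 mm or more; the fingers still hold it and press, so that nest and plunger together bear 10 to 40 N; nothing moves (value of joint plunger above 0.0088 m and z of relay_foot in the frame of nest_stop below 0.0012 m and horizontal distance between relay_foot and nest_stop below 0.004 m and x of relay_tab in the frame of nest_stop above 0.028 m and angle between relay_foot's own z axis and vertical below 0.04 rad and contact force between relay and test_nest between 10 and 40 N and contact force between relay and the fingers above 3 N and linear speed of relay below 0.01 m/s); the arm keeps its last pose, push and grip.
It fails at once if the relay is forced: more than 60 N on the nest (contact force between relay and test_nest above 60 N).
It fails at once if the glass jar is moved more than 20 mm (distance of jar_centre from where it was at the start of the episode above 0.02 m).
It fails at once if the flux dish is moved more than 20 mm (distance of dish_centre from where it was at the start of the episode above 0.02 m).
It also fails if it takes over 42 s, if anything falls off the work surface, if the arm or the gripper's body presses on something with over 40 N, if the wrist force passes 120 N, or if a joint passes its speed limit or range.

ROBOT

A 6-joint arm with a two-finger parallel gripper is mounted at the origin on a cart in front of the work surface, level with it; the furniture and walls round the work are solid. World frame = base frame: x ahead of the robot, y to its left, z up, the work surface at z = 0. Lengths are in mm, angles in rad, forces in N, time in s.
With the tool pointing down it reaches from about 350 to 975 mm from the base axis. Payload 7.1 kg.
Tool frame: the origin (TCP) lies between the finger pads; the fingertips stand 19 mm ahead of it and the grasp point (between the pads) is the TCP (ctrl.tcp_to_tips is the distance from the TCP to the fingertips, in mm); z points along the fingers, y is the line along which they close (so a half turn about z gives the same grasp; the last joint's range is limited). The gripper opens to 88 mm and grips with 3 to 60 N. Pads are 20 mm wide; open, the fingers measure 115 mm over their backs; the gripper's body (75 mm by 178 mm) begins 61 mm behind the grasp point.
Start: joints at [1.231, 0.423, 1.63, -0, 1.089, -0.019], TCP at [197.047, 593.108, 241.675] pointing down, gripper open.
Joint ranges: [-3, 3], [-0.9, 2.11], [0.09, 2.58], [-1.31, 4.45], [0.11, 2.69], [-2.54, 2.54]. Speed limits (rad/s): [2.39, 2.39, 3.01, 3.14, 3.14, 3.14].

INTERFACE

Orientations are given as a rotation vector (axis times angle).
In Python, from workcell import status, optics, ctrl gives the robot as it stands. The module is installed in compiled form; this text tells all that it offers.
- The arm moves only by the shell command python3 -m inch 'ROWS'. ROWS is JSON, a list that holds one entry, the list of rows, each a list of 7 numbers: the shift along the tool's x, y, z in mm, then the turn, a rotation vector about the tool's x, y, z in rad, then the opening in per cent of the stroke, from 0 (shut) to 100 (fully open). A call has 1 to 20 rows; each row is the pose to reach, as a shift and turn from the pose commanded when the call began, along the tool's axes at that moment; what a row does not reach only later rows make up. A row lasts 1/10 s, in which the tool goes at most 50 mm and 8.59 degrees, less where a joint would pass 70% of its speed; a pose out of reach is approached as far as the arm can. A call with a gripper value outside its range is refused whole. The fingers move at their own pace and stop on an object; the grip force is fixed at half the most. Time passes only in rows, so rows that repeat a pose let the fingers close. It gives the time, the measured TCP pose, the force, the opening and the grip force at its end, in the units of the state.
- status.get_obs(): the state, without advancing time (a new reading comes with each control period).
- optics.get_image(name): name is "side" or "top" or "wrist"; returns a dict with "frame" (480x640x3 uint8, red, green, blue), "fx", "fy", "cx", "cy" (pixels), "rvec" (rotation vector, rad) and "tvec" (3), from world to camera coordinates, as OpenCV has them; the wrist camera has in their place "hand_eye" (4x4, takes a point from camera to tool coordinates, whose origin is the TCP and whose axes are the flange's). Camera axes: x right, y down, z forward; pixel columns grow to the right and rows downward; lengths in mm; the calibration is good to about 2 mm. A picture is of the moment at which its call begins: read the wrist's pose just before it. There is no depth.
- ctrl.close_job(): hands the job in; it is judged then, once.
The state is a dict: "t": time; "qpos": joint angles; "qvel": joint speeds; "joint_torque": joint torques, N m; "ee_pos": TCP position; "orientation": TCP orientation; "ft_force": force on the tool from outside, world axes, zero at the start; "moment": the same for the moment, N m; "width": finger opening in mm; "grasp_force": force on a finger pad.
Only numpy, scipy, OpenCV 4.12 (cv2) and the standard library are available. Lean on these libraries where they do the work, as an engineer would, in place of code of your own. Each camera call takes 0.05 s, during which the arm holds its last target. There are 200 camera calls.

## Working session

There is one attempt and no reset: what is moved stays moved. The work goes in short steps, Python scripts to look and compute and a shell command to move; the robot and the scene stay as the last step left them, time stands still between calls to the robot, and variables do not carry over. Pictures are saved under pics/ and viewed, at most 10 in all, crops included, and the job is handed in when it is done.

```bash
mkdir -p pics; cat > h.py <<'E'
import numpy as np, cv2
from workcell import status, optics, ctrl
from scipy.spatial.transform import Rotation as R
def snap(name,fn):
    o=status.get_obs(); im=optics.get_image(name)
    cv2.imwrite('pics/'+fn+'.png',im['frame'][:,:,::-1])
    K=np.array([[im['fx'],0,im['cx']],[0,im['fy'],im['cy']],[0,0,1]])
    if name=='wrist':
        T=np.eye(4);T[:3,:3]=R.from_rotvec(o['orientation']).as_matrix();T[:3,3]=o['ee_pos']
        W=T@np.array(im['hand_eye']); W=np.linalg.inv(W)
        Rm,t=W[:3,:3],W[:3,3]
    else:
        Rm=R.from_rotvec(np.ravel(im['rvec'])).as_matrix(); t=np.ravel(im['tvec'])
    np.savez('pics/'+fn+'.npz',K=K,R=Rm,t=t)
    return im['frame']
def cam(fn):
    d=np.load('pics/'+fn+'.npz'); return d['K'],d['R'],d['t']
def ray(fn,p):
    K,Rm,t=cam(fn); d=Rm.T@np.linalg.solve(K,[p[0],p[1],1]); return -Rm.T@t,d
def atz(fn,p,z):
    c,d=ray(fn,p); return c+d*(z-c[2])/d[2]
def tri(*fp):
    A=np.zeros((3,3));b=np.zeros(3);L=[]
    for fn,p in fp:
        c,d=ray(fn,p);d=d/np.linalg.norm(d);M=np.eye(3)-np.outer(d,d);A+=M;b+=M@c;L.append((M,c))
    x=np.linalg.solve(A,b); return x,[np.linalg.norm(M@(x-c)) for M,c in L]
def proj(fn,X):
    K,Rm,t=cam(fn); q=K@(Rm@np.array(X)+t); return q[:2]/q[2]
E
python3 - <<'E'
from h import *
a=snap('top','top0');b=snap('side','side0')
o=status.get_obs();print(o['ee_pos'],o['orientation'],o['t'],o['width'],R.from_rotvec(o['orientation']).as_matrix().round(3))
for f in('top0','side0'):print(ray(f,(320,240)),cam(f)[0][0,0])
E
```

```text
[196.87772497 592.6867177  240.98558745] [-5.01620697e-01 -3.10102776e+00  2.10533907e-03] 0.1 88.26144648051951 [[-0.949  0.315 -0.   ]
 [ 0.315  0.949 -0.001]
 [ 0.    -0.001 -1.   ]]
(array([ 524.05713344, -124.45609528, 1055.52995609]), array([ 0.04260929,  0.00950032, -0.999109  ])) 608.2020320035493
(array([ 489.71078818, -757.3075721 ,  623.86600463]), array([ 0.09126161,  0.76555726, -0.63692774])) 459.8224572376528
```

View pics/top0.png

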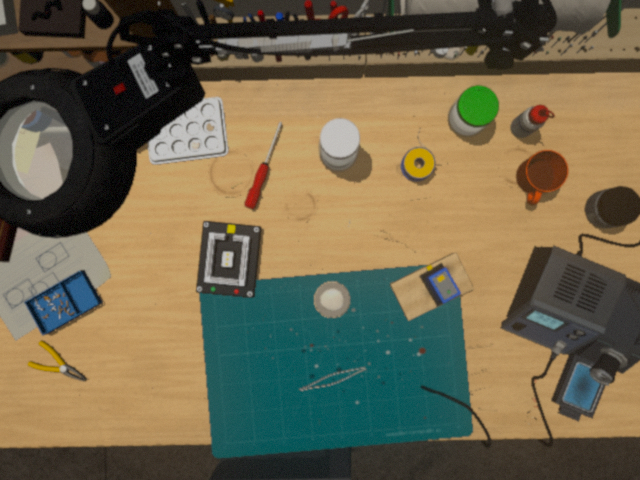

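View pics/side0.png

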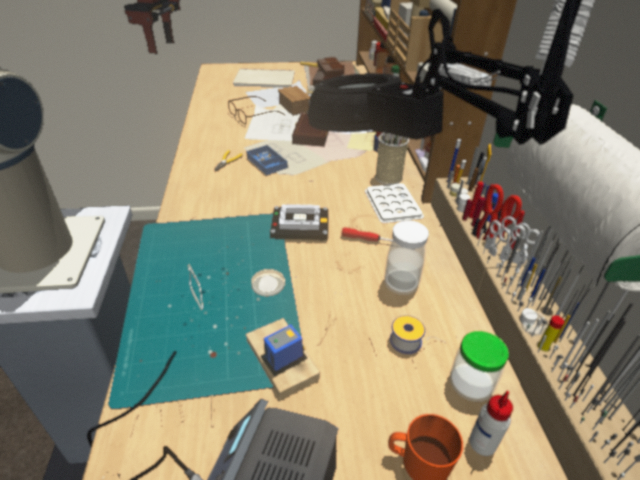

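The top view shows the nest at about (230,258) with its slot up (+x world), the relay on its block at (440,285), the dish at (332,299) and the jar at (340,145). The side view confirms them, with the relay at (283,347) and the nest at (300,222). I'll enlarge these areas.

```bash
python3 - <<'E'
from h import *
t=cv2.imread('pics/top0.png');s=cv2.imread('pics/side0.png')
def c(i,x,y):
    o=cv2.resize(i[y:y+75,x:x+100],(400,300),interpolation=cv2.INTER_CUBIC)
    for k in range(0,100,20):cv2.putText(o,str(x+k),(4*k,10),0,.35,(255,255,255),1);cv2.line(o,(4*k,0),(4*k,4),(0,0,255),1)
    for k in range(15,75,20):cv2.putText(o,str(y+k),(0,4*k),0,.35,(255,255,255),1)
    return o
cv2.imwrite('pics/c0.png',np.vstack([np.hstack([c(t,385,250),c(t,180,220)]),np.hstack([c(s,240,315),c(s,250,190)])]))
E
```

```text
(no output)
```

View pics/c0.png

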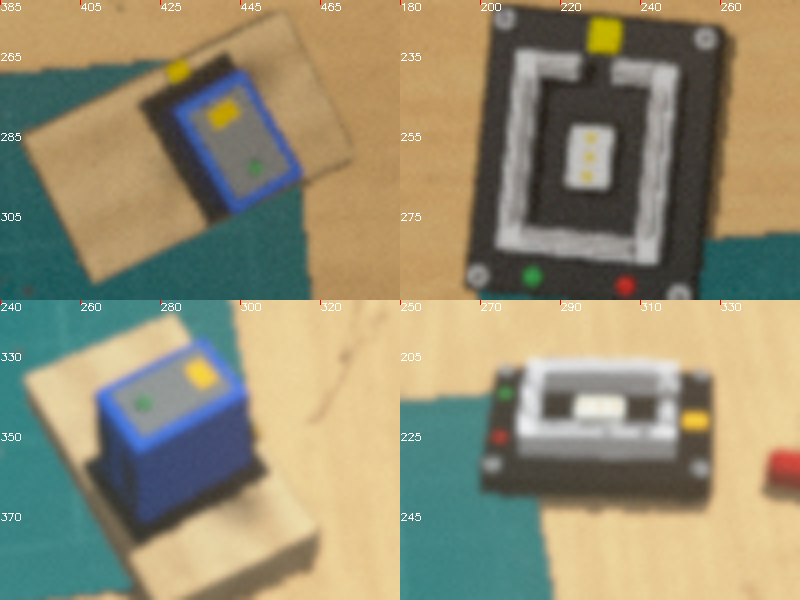

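The crop gives relay top corners in the top view at (428.8,276.3), (445,268), (460,293.3) and (443.3,303). The nest screws in the same view are at (206,224.5), (256.5,229.5), (199.5,289) and (250,293.3). The matching side corners were read too.

```bash
python3 - <<'E'
from h import *
def run(T,S):
    P=[]
    for a,b in zip(T,S):
        x,e=tri(('top0',a),('side0',b));P.append(x);print(x.round(1),np.round(e,1))
    P=np.array(P);print('c',P.mean(0).round(1));return P
P=run([(428.75,276.25),(445,268),(460,293.25),(443.25,303)],[(290.75,325),(301.25,337.5),(275,352.5),(264.25,338.25)])
d=(P[0]+P[1]-P[2]-P[3])/2;print('yaw',np.degrees(np.arctan2(d[1],d[0])),np.linalg.norm(d),np.linalg.norm(P[0]-P[1]))
N=run([(206,224.5),(256.5,229.5),(199.5,289),(250,293.25)],[(325.5,209),(325,232),(276.5,207.75),(273,231)])
d=(N[0]+N[1]-N[2]-N[3])/2;print('yaw',np.degrees(np.arctan2(d[1],d[0])),np.linalg.norm(d))
# fixed z versions
A=np.array([atz('top0',p,70) for p in [(428.75,276.25),(445,268),(460,293.25),(443.25,303)]]);print(A.mean(0),(A[0]+A[1]-A[2]-A[3])/2)
B=np.array([atz('top0',p,20) for p in [(206,224.5),(256.5,229.5),(199.5,289),(250,293.25)]]);print(B.mean(0),(B[0]+B[1]-B[2]-B[3])/2)
print('jar',tri(('top0',(341,137)),('side0',(409,233)))[0],'dish',atz('top0',(332,299),5))
print('lamp ring L/R',tri(('top0',(50,150)),('side0',(365,100))))
E
```

```text
[ 503.3 -290.2   67.1] [0.5 0.5]
[ 517.  -316.7   68.3] [0.2 0.2]
[ 476.2 -340.    67.5] [0.8 0.8]
[ 460.9 -312.6   67.4] [0.7 0.7]
c [ 489.4 -314.9   67.6]
yaw 28.767469736372593 47.42985966624084 29.799480158191944
[599.6  80.   17.3] [0.8 0.8]
[588.8  -6.8  20.6] [0.6 0.6]
[489.6  92.4  18.2] [0.9 0.9]
[480.3   6.1  20.1] [0.3 0.3]
c [539.6  42.9  19.1]
yaw -6.611681091444617 109.96672746023705
[ 489.14661007 -314.42062719   70.        ] [42.40097229 22.7134119   0.        ]
[538.92179336  42.76488433  20.        ] [109.01871134 -12.676013     0.        ]
jar [ 719.97881096 -150.66582145  124.51812856] dish [ 466.71157376 -133.16245781    5.        ]
lamp ring L/R (array([704.1355268 , 267.51527763, 191.0270387 ]), [np.float64(6.421697677832166), np.float64(6.421697677832464)])
```

Measured results:

| Item | Position (mm) | Yaw | Check |
|---|---|---|---|
| Relay top centre | (489, -315) | 28.5° | z about 68–70 against 70–72 expected |
| Nest centre | (539.5, 43) | -6.6° | base top about 19–20 against 20 expected |

Next is a move to above the relay, by a waypoint at smaller radius that clears the lamp.

```bash
python3 -m inch '[[[-332,-356,0,0,0,1.16,100],[-332,-356,0,0,0,1.16,100],[-332,-356,0,0,0,1.16,100],[-332,-356,0,0,0,1.16,100],[-332,-356,0,0,0,1.16,100],[-332,-356,0,0,0,1.16,100],[-332,-356,0,0,0,1.16,100],[-332,-356,0,0,0,1.16,100],[-332,-356,0,0,0,1.16,100],[-332,-356,0,0,0,1.16,100],[-563,-770,40,0,0,2.32,100],[-563,-770,40,0,0,2.32,100],[-563,-770,40,0,0,2.32,100],[-563,-770,40,0,0,2.32,100],[-563,-770,40,0,0,2.32,100],[-563,-770,40,0,0,2.32,100],[-563,-770,40,0,0,2.32,100],[-563,-770,40,0,0,2.32,100],[-563,-770,40,0,0,2.32,100],[-563,-770,40,0,0,2.32,100]]]'
python3 - <<'E'
from h import *
import time
o=status.get_obs();print(o['ee_pos'],R.from_rotvec(o['orientation']).as_matrix().round(3),o['qpos'],o['qvel'],o['ft_force'])
snap('wrist','w0')
E
```

```text
t: 2.1
ee_pos: [488.7, -318.8, 201.1]
orientation: [3.044, 0.775, 0.0]
ft_force: [0.1, 0.6, 0.1]
width: 87.8
grasp_force: 0.0
[ 488.66465478 -318.77399238  201.06181998] [[ 0.878  0.478  0.   ]
 [ 0.478 -0.878 -0.001]
 [-0.     0.001 -1.   ]] [-5.98232973e-01  4.12307660e-01  1.75525883e+00 -4.38763195e-04
  9.73527731e-01  4.74428902e-01] [-0.2907602   0.2491029  -0.33916385  0.01340673  0.11350704 -0.29880188] [0.07519346 0.5623969  0.08608024]
```

View pics/w0.png

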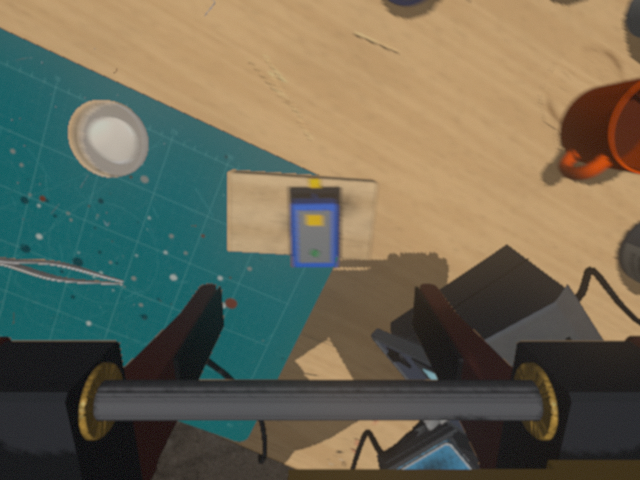

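The wrist view shows the relay upright with its tab upward, and the housing top spans columns 291–340 and rows 204–266. The arm was still settling when it was taken, so I'll settle and measure again closer.

```bash
python3 -m inch '[[[0,0,0,0,0,0,100],[0,0,0,0,0,0,100],[0,0,0,0,0,0,100]]]' | sed -n 2p
python3 - <<'E'
from h import *
f=snap('wrist','w1')[:,:,::-1]
o=status.get_obs();print(o['ee_pos'])
c=cv2.resize(f[165:285,220:380],(800,600),interpolation=cv2.INTER_CUBIC);cv2.imwrite('pics/w1c.png',c)
E
```

```text
ee_pos: [488.2, -313.7, 201.7]
[ 488.37917556 -313.76465593  201.81198569]
```

View pics/w1c.png

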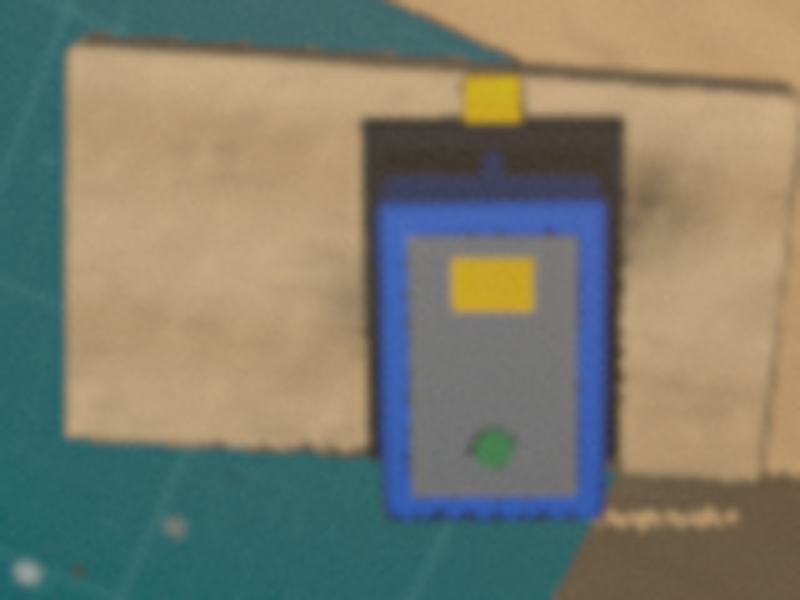

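The crop shows housing top corners at (378,201), (608,201), (605,516) and (387,518), flange top corners at (363,120) and (622,120), and the tab at (493,99), all in crop pixels at 5×. The relay is square to the tool.

```bash
python3 - <<'E'
from h import *
g=lambda p:(p[0]/5+220-.4,p[1]/5+165-.4)
C=[(378,201),(608,201),(605,516),(387,518)]
A=np.array([atz('w1',g(p),70) for p in C]);print(A.round(1),A.mean(0),np.linalg.norm(A[0]-A[1]),np.linalg.norm(A[1]-A[2]))
d=(A[0]+A[1]-A[2]-A[3])/2;print('yaw',np.degrees(np.arctan2(d[1],d[0])))
F=np.array([atz('w1',g(p),25) for p in [(363,120),(622,120)]]);d=F[0]-F[1];print('yawF',np.degrees(np.arctan2(d[1],d[0]))-90,np.linalg.norm(d))
T=atz('w1',g((493,99)),22.5);print('tab',T,'rel centre via tab',)
# heights by two views with the top camera: midpoint of tab-end edge and far end edge
for a,b,c in[((428.75,276.25),(290.75,325),C[0]),((445,268),(301.25,337.5),C[1]),((460,293.25),(275,352.5),C[2]),((443.25,303),(264.25,338.25),C[3])]:
    print(tri(('top0',a),('side0',b),('w1',g(c))))
o=status.get_obs();Rt=R.from_rotvec(o['orientation']).as_matrix();print(o['ee_pos'],np.degrees(np.arctan2(Rt[1,0],Rt[0,0])));print(Rt.T@(A.mean(0)-o['ee_pos']))
E
```

```text
[[ 501.3 -285.9   70. ]
 [ 517.3 -315.1   70. ]
 [ 474.9 -338.8   70. ]
 [ 458.7 -309.9   70. ]] [ 488.01320663 -312.43529173   70.        ] 33.276531670715556 48.54958468183122
yaw 29.266440544915636
yawF 28.729183249051275 43.069641439356964
tab [ 516.18761619 -296.70428877   22.5       ] rel centre via tab
(array([ 502.43323109, -288.52914125,   66.41463945]), [np.float64(2.3176541869018505), np.float64(0.9425497788633953), np.float64(3.079460943185607)])
(array([ 516.96550911, -316.15736694,   67.68019503]), [np.float64(0.6799261147697814), np.float64(0.2877240756018646), np.float64(0.6931382492525358)])
(array([ 475.6022783 , -339.76142145,   67.88905148]), [np.float64(0.24854262724126555), np.float64(1.5230435879470627), np.float64(1.4144352212330462)])
(array([ 459.97131136, -311.64033146,   67.75517235]), [np.float64(0.8726651988594837), np.float64(1.938069494963286), np.float64(2.513549937654865)])
[ 488.37917556 -313.76465593  201.81198569] 28.773793006158044
[  0.33700916  -1.28264383 131.81252582]
```

The relay sits 1.3 mm off the tool axis and is aligned to about 0.3°. I'll go down and close.

```bash
python3 -m inch '[[[0,-1,40,0,0,0,100],[0,-1,80,0,0,0,100],[0,-1,110,0,0,0,100],[0,-1,130,0,0,0,100],[0,-1,138,0,0,0,100],[0,-1,138,0,0,0,100],[0,-1,138,0,0,0,100],[0,-1,138,0,0,0,30],[0,-1,138,0,0,0,30],[0,-1,138,0,0,0,30],[0,-1,138,0,0,0,30],[0,-1,138,0,0,0,30],[0,-1,138,0,0,0,0],[0,-1,138,0,0,0,0],[0,-1,138,0,0,0,0],[0,-1,138,0,0,0,0],[0,-1,138,0,0,0,0]]]'
```

```text
t: 4.2
ee_pos: [488.0, -314.3, 63.7]
orientation: [-3.044, -0.778, 0.0]
ft_force: [-0.6, -0.4, -0.4]
width: 33.9
grasp_force: 30.0
```

The grip is firm, with width 33.9 mm and 30 N. Next I lift and carry it to a viewing place about 80 mm short of the nest.

```bash
python3 -m inch '[[[0,0,-15,0,0,0,0],[0,0,-45,0,0,0,0],[0,0,-90,0,0,0,0],[0,0,-140,0,0,0,0],[40,-88,-140,0,0,0.12,0],[55,-121,-140,0,0,0.2,0],[73,-161,-140,0,0,0.3,0],[91,-201,-140,0,0,0.4,0],[109,-241,-140,0,0,0.5,0],[127,-281,-140,0,0,0.6,0],[142,-314,-140,0,0,0.617,0],[152,-335,-140,0,0,0.617,0],[152,-335,-140,0,0,0.617,0],[152,-335,-140,0,0,0.617,0],[152,-335,-140,0,0,0.617,0],[152,-335,-140,0,0,0.617,0]]]'
python3 - <<'E'
from h import *
f=snap('wrist','w2')
o=status.get_obs();print(o['ee_pos'],o['qpos'],o['ft_force'])
E
```

```text
t: 5.8
ee_pos: [460.7, 51.5, 203.8]
orientation: [3.136, -0.185, 0.0]
ft_force: [-0.5, -0.7, -0.7]
width: 33.8
grasp_force: 30.0
[460.62180042  51.49354248 203.72562313] [ 8.57265491e-02  2.41452540e-01  2.00822412e+00 -1.53501879e-04
  8.92011177e-01  1.77461949e+00] [ 0.03519634  0.63199224 -0.77563597]
```

View pics/w2.png

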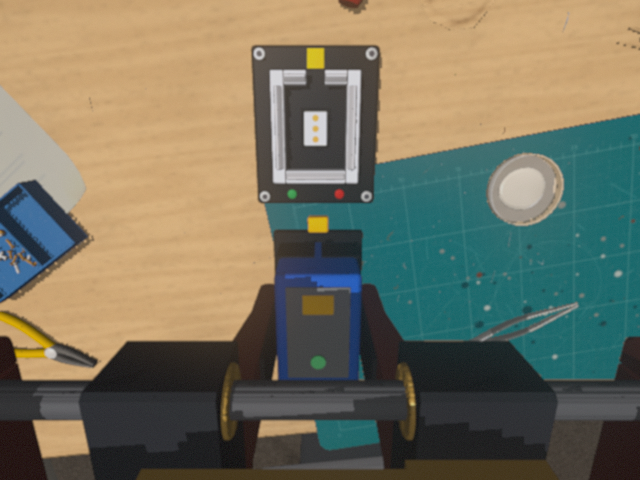

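The wrist view shows the nest ahead, with screws near (259,53), (372,53), (265,197) and (366,196). The held relay is upright, with its tab at (318,224) and flange front corners at (275,231) and (361,231). I'll enlarge for the fine alignment.

```bash
python3 - <<'E'
from h import *
f=cv2.imread('pics/w2.png')
a=cv2.resize(f[40:206,250:382],None,fx=3,fy=3,interpolation=cv2.INTER_CUBIC)
b=cv2.resize(f[205:295,265:373],None,fx=3.6,fy=3.6,interpolation=cv2.INTER_CUBIC)
o=np.zeros((600,800,3),np.uint8);o[:a.shape[0],:a.shape[1]]=a;o[:b.shape[0],400:400+b.shape[1]]=b
cv2.imwrite('pics/w2c.png',o)
E
```

```text
(no output)
```

View pics/w2c.png

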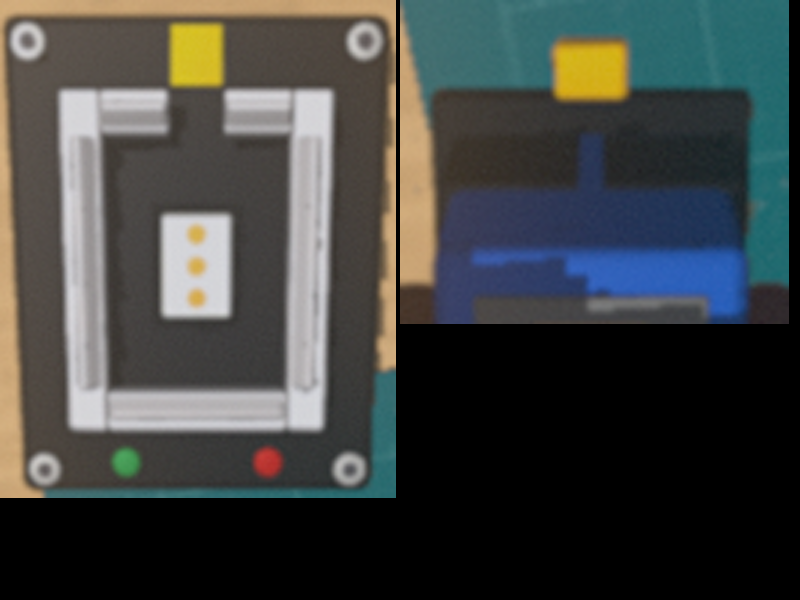

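Crop readings:
- **Nest:** screws at (27,41), (365,41), (44,469) and (349,469), plunger head at (196.5,266).
- **Relay:** flange front-bottom corners at (33,91) and (350,91), tab front corners at (153,38) and (228,38), in the right-hand panel.

```bash
python3 - <<'E'
from h import *
g=lambda p:((p[0]+.5)/3+250-.5,(p[1]+.5)/3+40-.5)
h=lambda p:((p[0]+.5)/3.6+265-.5,(p[1]+.5)/3.6+205-.5)
o=status.get_obs();Rt=R.from_rotvec(o['orientation']).as_matrix();t=o['ee_pos']
S=[(27,41),(365,41),(44,469),(349,469)]
N=np.array([atz('w2',g(p),20) for p in S]);c=N.mean(0)
d=(N[0]+N[1]-N[2]-N[3])/2;e=(N[0]+N[2]-N[1]-N[3])/2
print('nest',c.round(1),np.degrees(np.arctan2(d[1],d[0])),np.degrees(np.arctan2(e[1],e[0]))-90,np.linalg.norm(d),np.linalg.norm(e))
print('plunger',atz('w2',g((196.5,266)),30))
for s,(a,b) in zip(S,[((206,224.5),(325.5,209)),((256.5,229.5),(325,232)),((199.5,289),(276.5,207.75)),((250,293.25),(273,231))]):
    x,er=tri(('top0',a),('side0',b),('w2',g(s)));print(x.round(1),np.round(er,1))
print('toolyaw',np.degrees(np.arctan2(Rt[1,0],Rt[0,0])),t)
for nm,P,z in(('flange',[(33,91),(350,91)],43.7),('tab',[(153,38),(228,38)],43.7),('tabc',[(190,70)],41)):
    print(nm,[(Rt.T@(atz('w2',h(p),t[2]-z)-t)).round(2) for p in P])
print('nest in tool',(Rt.T@(c-t)).round(2),'plunger',(Rt.T@(atz('w2',g((196.5,266)),30)-t)).round(2))
E
```

```text
nest [537.3  45.7  20. ] -6.85390515660391 -6.8080054333278355 110.95214023056067 86.93463476258816
plunger [537.31657438  45.54326019  30.        ]
[599.3  81.6  15.8] [1.3 1.4 1.5]
[588.5  -5.3  18.8] [1.2 1.2 1.5]
[488.8  94.2  17.2] [1.5 1.8 2.4]
[479.1   7.7  19. ] [1.6 1.4 2.6]
toolyaw -6.760915297110117 [460.62180042  51.49354248 203.72562313]
flange [array([ 28.59, -23.15,  43.69]), array([28.55, 21.06, 43.7 ])]
tab [array([36.13, -6.35, 43.7 ]), array([36.13,  3.99, 43.7 ])]
tabc [array([32.26, -1.25, 41.  ])]
nest in tool [ 76.85  -3.28 183.72] plunger [ 76.87  -3.14 173.72]
```

Both measuring methods agree that the relay has to move about +78 mm in x and -2 mm in y, with matching yaw. I'll go to just above the rim and look again.

```bash
python3 -m inch '[[[20,-1,0,0,0,0,0],[50,-1,0,0,0,0,0],[70,-2,10,0,0,0,0],[78,-2,30,0,0,0,0],[78,-2,60,0,0,0,0],[78,-2,85,0,0,0,0],[78,-2,98,0,0,0,0],[78,-2,98,0,0,0,0],[78,-2,98,0,0,0,0],[78,-2,98,0,0,0,0]]]'
python3 - <<'E'
from h import *
f=snap('wrist','w3')[:,:,::-1];s=snap('side','s3')[:,:,::-1]
o=status.get_obs();print(o['ee_pos'],o['ft_force'])
a=cv2.resize(f[150:330,250:390],(467,600),interpolation=cv2.INTER_CUBIC)
b=cv2.resize(s[160:250,255:340],(333,353),interpolation=cv2.INTER_CUBIC)
c=np.zeros((600,800,3),np.uint8);c[:,:467]=a;c[:353,467:]=b;cv2.imwrite('pics/c3.png',c)
E
```

```text
t: 6.85
ee_pos: [539.2, 45.4, 106.9]
orientation: [-3.136, 0.183, -0.003]
ft_force: [-0.3, 0.2, -0.3]
width: 33.8
grasp_force: 30.0
[539.05088833  45.53764386 106.87656349] [-0.61871274 -0.33561313 -0.41674837]
```

View pics/c3.png

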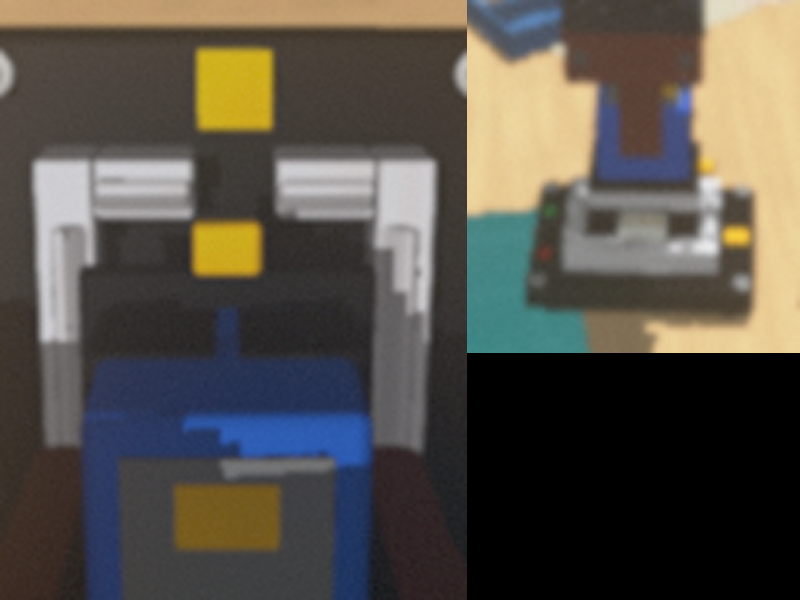

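The relay hangs above the pocket with its tab at crop x≈227, and the slot runs 193–275 (centre 234.5), farther from the camera. I'll compute the residual in the tool frame.

```bash
python3 - <<'E'
from h import *
k=600/180
g=lambda p:((p[0]+.5)/k+250-.5,(p[1]+.5)/k+150-.5)
o=status.get_obs();Rt=R.from_rotvec(o['orientation']).as_matrix();t=o['ee_pos']
f=lambda p,z:(Rt.T@(atz('w3',g(p),z)-t)).round(2)
print('mark',f((234.5,89),20),'slot',f((193,180),38),f((275,180),38),'inner bottom',f((193,218),36),f((275,218),36))
print('outer rim corners',f((33,158),40),f((436,158),40),'wall outer top',f((95,160),40),f((373,160),40))
z=t[2]-43.7
print('tab',f((193,222),z),f((262,222),z),'flange',f((82,268),z),f((374,268),z))
print(t,np.degrees(np.arctan2(Rt[1,0],Rt[0,0])),Rt[:,2])
E
```

```text
mark [50.04  0.34 86.98] slot [37.14 -6.7  68.96] [37.12  7.03 68.95] inner bottom [30.18 -6.81 70.94] [30.17  7.17 70.94]
outer rim corners [ 41.23 -33.03  66.98] [41.17 33.5  66.95] wall outer top [ 40.89 -22.8   66.97] [40.84 23.11 66.96]
tab [35.69 -6.06 43.78] [35.68  4.22 43.78] flange [ 28.62 -22.85  43.77] [28.58 21.14 43.75]
[539.05088833  45.53764386 106.87656349] -6.658017538566224 [ 2.18078710e-03  1.10304145e-04 -9.99997616e-01]
```

The residual is about +1 mm in y and +0.3 mm in x. The earlier shift came out about 1 mm off command, which explains it. I'll correct that and go down in short steps, watching the force.

```bash
python3 -m inch '[[[0,1,10,0,0,0,0],[0,1,17,0,0,0,0],[0,1,17,0,0,0,0],[0,1,17,0,0,0,0],[0,1,17,0,0,0,0]]]'; python3 - <<'E'
from h import *
o=status.get_obs();Rt=R.from_rotvec(o['orientation']).as_matrix()
print(Rt.T@(o['ee_pos']-np.array([539.05,45.54,106.88])))
E
python3 -m inch '[[[0,0,3,0,0,0,0],[0,0,6,0,0,0,0],[0,0,9,0,0,0,0],[0,0,12,0,0,0,0],[0,0,14,0,0,0,0],[0,0,14,0,0,0,0],[0,0,14,0,0,0,0]]]'
```

```text
t: 7.45
ee_pos: [538.2, 44.6, 88.6]
orientation: [3.136, -0.182, -0.0]
ft_force: [-0.2, -0.5, -0.3]
width: 33.7
grasp_force: 30.0
[-0.73306723  1.07056939 18.2446037 ]
t: 8.15
ee_pos: [538.1, 44.5, 74.6]
orientation: [3.136, -0.182, -0.0]
ft_force: [0.4, 0.4, 0.6]
width: 34.2
grasp_force: 30.0
```

The relay is in the pocket with no side force and its underside just above the plunger head. I'll nudge x and press slowly.

```bash
python3 -m inch '[[[0.7,0,1,0,0,0,0],[0.7,0,2,0,0,0,0],[0.7,0,3,0,0,0,0],[0.7,0,4,0,0,0,0],[0.7,0,5,0,0,0,0],[0.7,0,5,0,0,0,0],[0.7,0,5,0,0,0,0]]]'
python3 -m inch '[[[0,0,1,0,0,0,0],[0,0,2,0,0,0,0],[0,0,3,0,0,0,0],[0,0,3,0,0,0,0],[0,0,3,0,0,0,0]]]'
```

```text
t: 8.85
ee_pos: [539.1, 44.5, 69.9]
orientation: [-3.136, 0.182, -0.001]
ft_force: [0.2, -1.2, 4.5]
width: 33.8
grasp_force: 30.0
t: 9.35
ee_pos: [539.1, 44.5, 66.9]
orientation: [-3.136, 0.182, -0.001]
ft_force: [-1.2, -0.7, 6.7]
width: 34.0
grasp_force: 30.0
```

```bash
python3 -m inch '[[[0,0,0.5,0,0,0,0],[0,0,1,0,0,0,0],[0,0,1.5,0,0,0,0],[0,0,2,0,0,0,0],[0,0,2,0,0,0,0]]]'
python3 -m inch '[[[0,0,0.3,0,0,0,0],[0,0,0.6,0,0,0,0],[0,0,0.6,0,0,0,0],[0,0,0.6,0,0,0,0]]]'
```

```text
t: 9.85
ee_pos: [539.1, 44.4, 65.0]
orientation: [-3.136, 0.182, -0.001]
ft_force: [-0.8, -1.0, 7.6]
width: 33.9
grasp_force: 30.0
t: 10.25
ee_pos: [539.1, 44.5, 64.5]
orientation: [-3.136, 0.182, -0.001]
ft_force: [-1.9, -0.4, 7.7]
width: 33.8
grasp_force: 30.0
```

```bash
python3 -m inch '[[[0,0,0.2,0,0,0,0],[0,0,0.5,0,0,0,0],[0,0,0.5,0,0,0,0],[0,0,0.5,0,0,0,0]]]'
python3 -m inch '[[[0,0,0.2,0,0,0,0],[0,0,0.4,0,0,0,0],[0,0,0.4,0,0,0,0],[0,0,0.4,0,0,0,0]]]'
```

```text
t: 10.65
ee_pos: [539.1, 44.5, 64.0]
orientation: [-3.136, 0.182, -0.001]
ft_force: [-0.7, -0.5, 8.0]
width: 33.8
grasp_force: 30.0
t: 11.05
ee_pos: [539.1, 44.5, 63.6]
orientation: [-3.136, 0.182, -0.001]
ft_force: [-1.8, -0.5, 9.1]
width: 34.0
grasp_force: 30.0
```

```bash
python3 -m inch '[[[0,0,0.2,0,0,0,0],[0,0,0.3,0,0,0,0],[0,0,0.3,0,0,0,0],[0,0,0.3,0,0,0,0]]]'
python3 -m inch '[[[0,0,0.2,0,0,0,0],[0,0,0.2,0,0,0,0],[0,0,0.2,0,0,0,0]]]'
```

```text
t: 11.45
ee_pos: [539.1, 44.5, 63.6]
orientation: [-3.136, 0.182, -0.001]
ft_force: [-2.4, -1.4, 12.3]
width: 34.1
grasp_force: 30.0
t: 11.75
ee_pos: [539.1, 44.4, 63.6]
orientation: [-3.136, 0.182, -0.001]
ft_force: [-3.6, -0.4, 13.3]
width: 34.0
grasp_force: 30.0
```

The stop is felt: z holds at 63.6 mm while the force rises. About 0.7 mm more command should give 20 N.

```bash
python3 -m inch '[[[0,0,0.2,0,0,0,0],[0,0,0.4,0,0,0,0],[0,0,0.6,0,0,0,0],[0,0,0.6,0,0,0,0],[0,0,0.6,0,0,0,0]]]'
python3 -m inch '[[[0,0,0.2,0,0,0,0],[0,0,0.2,0,0,0,0],[0,0,0.2,0,0,0,0],[0,0,0.2,0,0,0,0]]]'
python3 - <<'E'
from h import *
f=snap('wrist','w4')[:,:,::-1]
o=status.get_obs();print(o['ee_pos'],o['ft_force'],o['moment'],R.from_rotvec(o['orientation']).as_matrix()[:,2])
cv2.imwrite('pics/c4.png',cv2.resize(f[150:330,220:420],(667,600),interpolation=cv2.INTER_CUBIC))
E
```

```text
t: 12.25
ee_pos: [539.1, 44.5, 63.6]
orientation: [-3.136, 0.182, -0.001]
ft_force: [-5.2, -0.3, 21.2]
width: 34.0
grasp_force: 30.0
t: 12.65
ee_pos: [539.1, 44.4, 63.6]
orientation: [-3.136, 0.182, -0.001]
ft_force: [-5.8, -0.5, 22.5]
width: 33.7
grasp_force: 30.0
[539.13608598  44.46151785  63.58867949] [-5.37014175 -1.06187499 23.25089654] [-0.11654016  1.11357295 -0.00530442] [ 8.06649489e-04  1.00965292e-05 -9.99999675e-01]
```

View pics/c4.png

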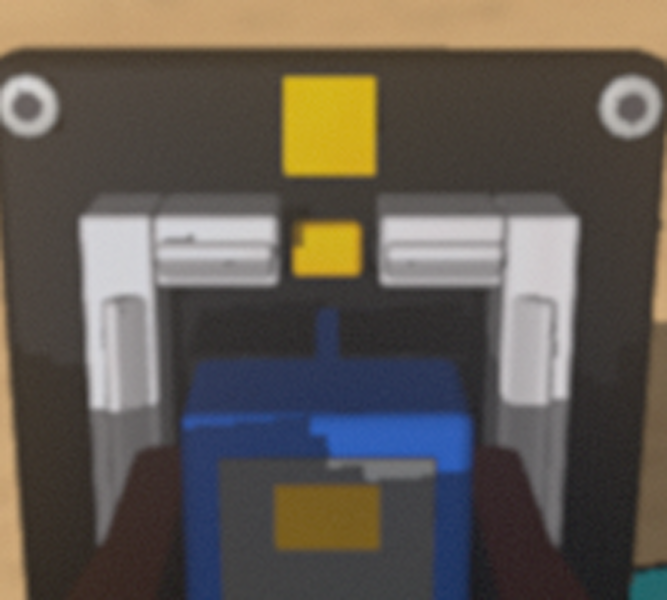

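The tab sits centred in the slot (crop (327,248) against a gap of 280–380). The relay is flush and vertical at the expected stop height, pressed with about 22 N and still gripped.

```bash
python3 -c "
from workcell import ctrl
print(ctrl.close_job())"
```

```text
the job is handed in; nothing more can be done
None
```

The relay is in the nest with its tab in the slot, pressed onto the hard stop with about 22 N and still gripped; the job was handed in at about 12.7 s, and no verdict was returned.

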